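Fold down the cup step and set a cup under the tap

TASK

The sprung cup step of the hot-water dispenser is up. Push it down until it snaps over centre onto its lower stop, without forcing it, then take the small open white cup and gently set it upright on the step, centred under the tap, and let go. Leave everything else on the counter where it is.

Things in the scene. Friction and masses are not known exactly. Their poses are not given: they have to be found in the camera images.
- dispenser: Fixed dispenser, housing 220 mm wide, 240 deep, 480 high. Origin on the counter; z up; its front (at x = -102 mm) looks along its own -x; drip tray to x = -225, 26 high. The step's hinge axis is level, along y, at x = -122; its bracket (166 wide, rising 72 above the axis) is clamped in slots, so the axis is 115 to 145 mm above the counter, different each time and NOT measured: feel for it.
- tap_outlet (a point): Centre of the tap's downward outlet (16 mm wide), at dispenser x = -165, y = 0, 320 mm above the counter, 43 mm out from the step's hinge axis. Valve body above it 26 mm wide; black lever slanting up and forward to x = -191 at 420 mm. A tool at the step must come from the front, tilted, under the tap.
- cup_step (a joint): Cup step, steel plate 130 mm wide, 4 thick. 0 = up, slanting out 60 deg above level; 1.047 = level on a rigid stop. Rounded front edge 99 mm from the axis, 3 mm proud; upper face 2 mm above the axis when level. A spring throws it back up until about 0.97 rad, then snaps it down. Needs up to 11 N square to it 75 mm from the axis, fading to nothing at 0.97. Never press it over 25 N.
- cup_middle (a point): Small open white ceramic cup without handle, upright on the counter: 90 mm tall, 62 mm across at the rim, 58 at the foot, 0.13 to 0.25 kg. The point is on its axis, 45 mm above its foot; z along the axis. Set it down by feel (well under 30 N) and do not let it fall the last millimetres.
- shaker: bystander: steel shaker, 88 mm wide, 203 tall; origin under its centre
- syrup_amber: bystander: amber squeeze bottle, 58 mm wide, 195 tall; origin under its centre
- syrup_white: bystander: white squeeze bottle, 58 mm wide, 195 tall; origin under its centre
- jigger: bystander: hourglass steel measure, 44 mm wide, 72 tall; origin under its centre
- bar_spoon: bystander: spoon 200 mm long lying along its x
- lid_stack: bystander: round stack of white lids, 92 mm wide, 35 high; origin under its centre
- tea_tin: bystander: closed aluminium tin, 84 mm wide, 130 tall; origin under its centre
Not all that is in view belongs to the job. Leave any yellow look-alike of the part that bears cup_middle alone.

How it is judged:
On the way:
1. the cup step has been folded down onto its lower stop (value of joint cup_step above 1.02 rad), for 0.3 s.
At the end, for the whole second after the job is handed in: The step rests on its lower stop (above 1.02 rad); the cup stands on it upright (within 4.5 degrees) and still, its axis within 15 mm of the tap outlet seen from above, and the robot has let go (value of joint cup_step above 1.02 rad and contact force between cup and cup_step above 0.3 N and horizontal distance between cup_middle and tap_outlet below 0.015 m and angle between cup_middle's own z axis and vertical below 0.08 rad and linear speed of cup below 0.02 m/s); the robot touches nothing.
It fails at once if the step is forced: the fingers press on it with more than 25 N (contact force between the fingers and cup_step above 25 N).
It fails at once if the cup is banged onto the step or rammed against the dispenser with more than 30 N (contact force between cup and cup_step above 30 N or contact force between cup and dispenser above 30 N).
It fails at once if another thing on the counter is knocked over or shifted by more than 20 mm (distance of any of shaker, syrup_amber, syrup_white, jigger, bar_spoon, lid_stack, tea_tin from where it was at the start of the episode above 0.02 m).
It fails at once if the cup is dropped: it falls free of the fingers faster than 0.3 m/s (a fall of about 5 mm) (contact force between the fingers and cup below 0.1 N and linear speed of cup above 0.3 m/s).
It also fails if it takes over 72 s, if anything falls off the work surface, if the arm or the gripper's body presses on something with over 40 N, if the wrist force passes 120 N, or if a joint passes its speed limit or range.

ROBOT

A 7-joint arm with a two-finger parallel gripper is mounted at the origin on the work surface. World frame = base frame: x ahead of the robot, y to its left, z up, the work surface at z = 0. Lengths are in m, angles in rad, forces in N, time in s.
With the tool pointing down it reaches from about 0.4 to 0.9 m from the base axis. Payload 5.5 kg.
Tool frame: the origin (TCP) lies on the centre line of the jaws, within the pads' length; the fingertips stand 8 mm ahead of it and the grasp point (between the pads) lies 11 mm behind it (robot.nose_length is the x of the fingertips in the tool frame, in m); x points along the fingers, y is the direction in which the jaws open and shut, and the axes are right-handed (so a half turn about x gives the same grasp; the last joint's range is limited). The gripper opens to 85 mm and grips with 20 to 120 N. Pads are 22 mm wide; open, the fingers measure 114 mm over their backs; the gripper's body (76 mm by 85 mm) begins 54 mm behind the grasp point. The pads swing forward as they close: fully open they stand 13 mm farther back than shut.
Start: joints at [1.365, 0.501, -0.427, 1.55, 0.221, 1.138, -0.21], TCP at [0.294, -0.58, 0.239] pointing down, gripper open.
Joint ranges: [-2.88, 2.88], [-0.31, 2.03], [-1.54, 1.56], [0.2, 2.42], [-1.41, 4.55], [0.19, 2.02], [-2.57, 2.57]. Speed limits (rad/s): [2.57, 2.57, 3.14, 3.14, 3.14, 3.14, 3.14].

INTERFACE

Orientations are given as [roll, pitch, yaw] about the fixed x, y, z axes, in that order (R = Rz(yaw) Ry(pitch) Rx(roll)).
In Python, from bench import robot, jaws, grab_frame gives the robot as it stands. Calls block until the motion is done:
- robot.reach(position, orientation): joint-space move of the TCP to a pose.
- robot.move_linear(position, ori=None, vel=0.15): straight line of the TCP; ori=None keeps the orientation; vel is the mean speed in m/s.
- robot.goto_joints(angles): joint-space move.
- jaws.move_gripper(opening, force=None): finger opening in m; force is the grip in N (None keeps the last); returns when the fingers have stopped.
- robot.wait(seconds).
- robot.inverse_kinematics(position, orientation): joint angles nearest the present ones, or None.
- robot.get_state(): the state.
- grab_frame(name): name is "side" or "top"; returns a dict with "img" (400x640x3 uint8, red, green, blue), "intrinsics" (3x3 intrinsics, pixels), "R" (3x3) and "t" (3): a world point X has camera coordinates R X + t. Camera axes: x right, y down, z forward; pixel columns grow to the right and rows downward; lengths in m; the calibration is good to about 2 mm. A picture is of the moment at which its call begins. There is no depth.
A pose or a line that the arm cannot do raises robot.IKError and nothing moves.
- robot.job_done(): hands the job in, once; it reports no verdict.
The state is a dict: "t": time; "joints": joint angles; "dq": joint speeds; "joint_efforts": joint torques, N m; "tcp_pos": TCP position; "ee_rot": TCP orientation; "wrist_force": force on the tool from outside, world axes, zero at the start; "moment": the same for the moment, N m; "grip_width": finger opening in m.
Only numpy, scipy, OpenCV 4.12 (cv2) and the standard library are available. Lean on these libraries where they do the work, as an engineer would, in place of code of your own. Each camera call takes 0.05 s, during which the arm holds its last target. There are 200 camera calls.

## Working session

There is one attempt and no reset: what is moved stays moved. The work goes in short steps, each a Python script; the robot and the scene stay as the last script left them, time stands still between calls to the robot, and variables do not carry over. Pictures are saved under pics/ and viewed, about 8 in all and at most 12, crops included, and the job is handed in when it is done.

```bash
ls; mkdir -p pics
python3 - <<'E'
from bench import robot,jaws,grab_frame
import cv2,numpy as np
for n in("side","top"):
    f=grab_frame(n);cv2.imwrite(f"pics/{n}0.png",f["img"][:,:,::-1]);print(n,f["intrinsics"].tolist(),np.round(f["R"],4).tolist(),np.round(f["t"],4).tolist())
s=robot.get_state();print(s["t"],s["ee_rot"],s["wrist_force"],s["grip_width"],robot.nose_length)
E
```

```text
pics
side [[371.47520082581406, 0.0, 317.5631422111384], [0.0, 371.47520082581406, 194.7112900845917], [0.0, 0.0, 1.0]] [[-0.7463, -0.6655, -0.0097], [-0.4259, 0.4888, -0.7614], [0.5114, -0.5641, -0.6482]] [0.4376, 0.3441, 0.8676]
top [[481.67048960258654, 0.0, 327.10023354971764], [0.0, 481.67048960258654, 201.14102432017802], [0.0, 0.0, 1.0]] [[-0.0221, -0.9998, 0.0018], [-0.9978, 0.0219, -0.0626], [0.0626, -0.0032, -0.998]] [0.092, 0.5267, 1.5909]
0.1 [-1.61436727  1.56904276  1.99601677] [ 0.2132743  -0.41303551  0.81013814] 0.08564616125792444 0.008
```

View pics/side0.png

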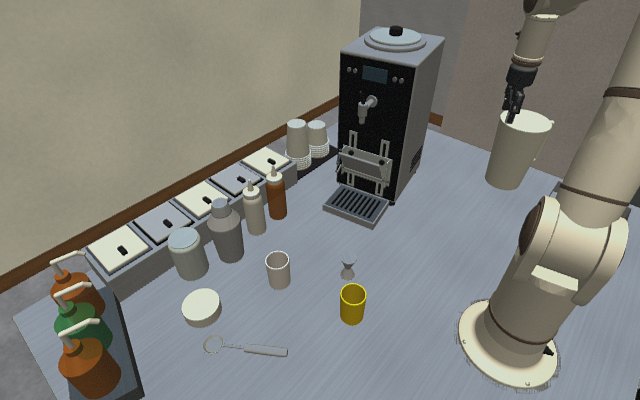

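View pics/top0.png

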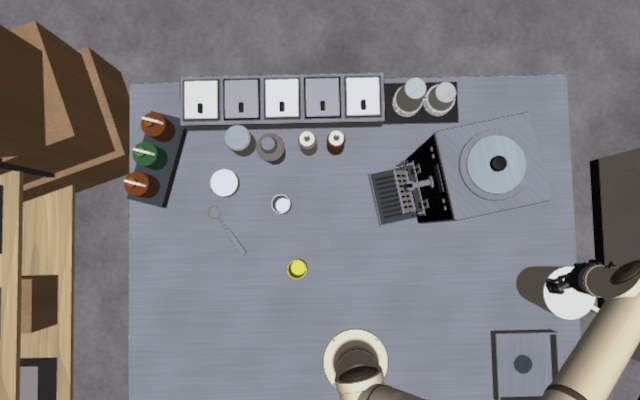

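The side view shows the white cup at about (278,270), with the yellow decoy at (352,303). The dispenser step is up at about (365,163) and the tray at (357,203). In the top view the cup is at (282,204) and the tray runs from x=370 to 415 at rows 165–223. I'll enlarge both to get accurate pixels.

Run:
```python
import cv2,numpy as np
a=cv2.imread("pics/side0.png");b=cv2.imread("pics/top0.png")
def cr(im,x,y,w,h,s):
    o=cv2.resize(im[y:y+h,x:x+w],None,fx=s,fy=s,interpolation=cv2.INTER_CUBIC)
    for i in range(0,w,10):
        cv2.line(o,(i*s,0),(i*s,8 if (x+i)%50 else 16),(0,0,255),1)
        if (x+i)%20==0: cv2.putText(o,str(x+i),(i*s,26),0,.35,(0,0,255))
    for i in range(0,h,10):
        cv2.line(o,(0,i*s),(8,i*s),(0,0,255),1)
        if (y+i)%20==0: cv2.putText(o,str(y+i),(10,i*s+4),0,.35,(0,0,255))
    return o
L=cr(a,320,80,80,150,4)   #320x600
R=cr(b,360,120,110,110,4) #440x440
o=np.zeros((600,800,3),np.uint8);o[:,:320]=L;o[:440,340:780]=R
o[450:600,340:540]=cr(b,260,185,50,37,4)[:150,:200].repeat(1,0) if 0 else cv2.copyMakeBorder(cr(b,260,185,50,37,4),0,2,0,0,0)
o[450:600,560:720]=cv2.resize(a[245:295,255:305],(160,150))
cv2.imwrite("pics/crop1.png",o)
```

```text
(no output)
```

View pics/crop1.png

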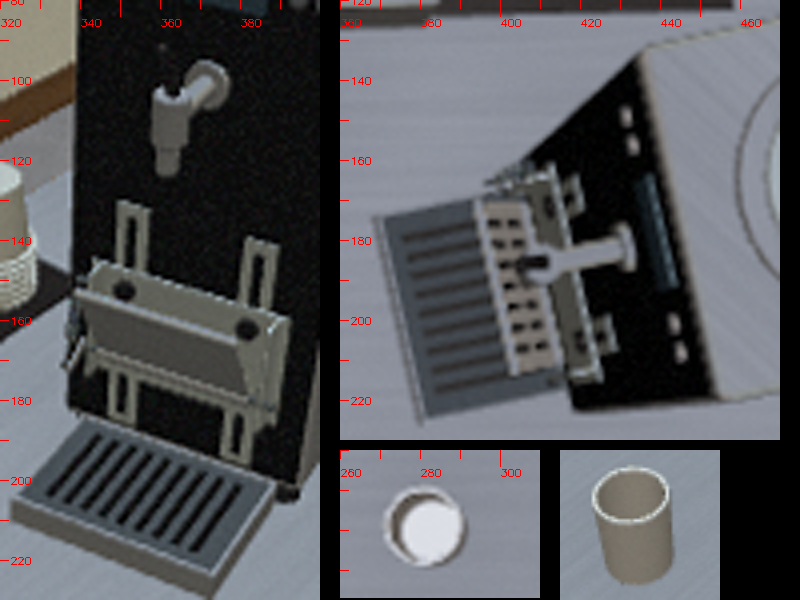

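The crops give these pixels. Side view: outlet (361.5,123), bracket top corners (344,145) and (392,159.5), step edge (339.5,152.5) to (380,166). Top view: tray front corners (369.5,174.5) and (380.5,225.5), housing top-front corners (436,133) and (454,219.5), cup rim centre (281.4,204.2).

```bash
cat > geo.py <<'E'
import numpy as np
K={"side":(371.4752,317.563,194.711),"top":(481.6705,327.100,201.141)}
R={"side":[[-0.7463,-0.6655,-0.0097],[-0.4259,0.4888,-0.7614],[0.5114,-0.5641,-0.6482]],"top":[[-0.0221,-0.9998,0.0018],[-0.9978,0.0219,-0.0626],[0.0626,-0.0032,-0.998]]}
T={"side":[0.4376,0.3441,0.8676],"top":[0.092,0.5267,1.5909]}
def proj(c,X):
    p=np.array(R[c])@X+T[c];f,u,v=K[c];return np.array([f*p[0]/p[2]+u,f*p[1]/p[2]+v])
E
python3 - <<'E'
from geo import *
from scipy.optimize import least_squares
def pts(w,zh):
    return [("top",(-.225,w,.026),(369.5,174.5)),("top",(-.225,-w,.026),(380.5,225.5)),
 ("top",(-.102,.11,.48),(436,133)),("top",(-.102,-.11,.48),(454,219.5)),("top",(.138,.11,.48),(531,113)),("top",(.138,-.11,.48),(550,201)),("top",(-.102,-.11,0),(418,222.5)),
 ("side",(-.225,w,.026),(323,205)),("side",(-.225,-w,.026),(372.5,224.5)),
 ("side",(-.102,.11,.48),(341,50)),("side",(-.102,-.11,.48),(410,63)),
 ("side",(-.165,0,.32),(361.5,123)),
 ("side",(-.122,.083,zh+.072),(344,145)),("side",(-.122,-.083,zh+.072),(392,159.5)),
 ("side",(-.1715,.065,zh+.0857),(339.5,152.5)),("side",(-.1715,-.065,zh+.0857),(380,166.3))]
def res(q):
    x,y,a,w,zh=q;c,s=np.cos(a),np.sin(a);o=[]
    for cam,p,uv in pts(w,zh):
        o+=list(proj(cam,np.array([x+c*p[0]-s*p[1],y+s*p[0]+c*p[1],p[2]]))-uv)
    return np.array(o)
r=least_squares(res,[.5,-.4,-1.5,.08,.13],loss="soft_l1")
print(r.x,np.degrees(r.x[2]));print(res(r.x).reshape(-1,2).round(1).tolist())
x,y,a,w,zh=r.x;c,s=np.cos(a),np.sin(a)
print("outlet",x-c*.165,y-s*.165)
def cu(q):return np.r_[proj("top",np.array([*q,.09]))-(281.4,204.2),proj("side",np.array([*q,.09]))-(277.5,259.5)]
r=least_squares(cu,[.45,.15]);print("cup",r.x,r.fun)
for n,uv,h in(("yellow",(297,268),.09),("spoon",(243,252),0),("amber",(336,150),0),("white",(307,152),0),("lid",(224,183),.035)):
    q=least_squares(lambda q:proj("top",np.array([*q,h]))-uv,[.4,.1]).x;print(n,q.round(3))
q=least_squares(lambda q:proj("side",np.array([*q,.0]))-(347,279),[.4,.1]).x;print("jigger",q)
E
```

```text
[ 0.57011627 -0.29869344 -1.38785334  0.08691683  0.12275336] -79.51813890219054
[[-0.3, -0.3], [-0.3, -0.1], [-1.8, -1.0], [0.4, 2.5], [0.7, -1.0], [3.0, 0.4], [-1.5, 2.3], [0.6, -0.3], [0.4, -0.3], [-1.3, -0.8], [8.9, 1.8], [0.9, -0.2], [-2.4, 0.8], [-0.5, 1.9], [-0.3, -1.1], [-0.7, -2.0]]
outlet 0.5400987711463981 -0.13644687407009298
cup [0.51866324 0.22675795] [-0.18279103 -0.38489619  0.32558115  0.16460133]
yellow [0.315 0.18 ]
spoon [0.365 0.366]
amber [0.703 0.046]
white [0.698 0.145]
lid [0.595 0.42 ]
jigger [0.38808828 0.10227263]
```

```bash
cat > h.py <<'E'
import numpy as np
from bench import robot,jaws,grab_frame
D=np.array([.5701,-.2987]);A=-1.3879;c,s=np.cos(A),np.sin(A)
def W(x,y,z): return np.array([D[0]+c*x-s*y,D[1]+s*x+c*y,z])
CUP=np.array([.5187,.2268])
def F(): return np.array(robot.get_state()["wrist_force"])
E
python3 - <<'E'
from h import *
np.set_printoptions(precision=2,suppress=True)
pl=lambda p,o:robot.inverse_kinematics(p,o)
for th in(25,35,45,55):
  t=np.radians(th);d=np.array([np.cos(t),-np.sin(t)])
  for roll in(0,np.pi):
    o=[roll,t,A]
    for nm,(x,z) in dict(hookfar=(-.25,.30),hook=(-.16,.215),end=(-.20,.14),place=(-.165+d[0]*.011,.185+d[1]*.011),placefar=(-.30,.28)).items():
        q=pl(W(x,0,z),o);print(th,round(roll),nm,None if q is None else np.array(q))
    for dy in(0,.4,.8,-.4,1.2,1.6,2.0):
        yw=A+dy; g=np.array([CUP[0]+np.cos(yw)*d[0]*.011,CUP[1]+np.sin(yw)*d[0]*.011,.06+d[1]*.011])
        q=pl(g,[roll,t,yw]);
        if q is not None: print(th,round(roll),"pick",round(yw,2),np.array(q))
E
```

```text
25 0 hookfar [ 0.23  0.72 -1.05  1.94  1.32  1.97 -1.09]
25 0 hook [ 0.23  0.74 -0.79  2.02  1.42  1.72 -1.13]
25 0 end [ 0.08  0.87 -0.69  1.99  1.41  1.7  -1.28]
25 0 place [ 0.19  0.78 -0.72  2.02  1.44  1.68 -1.18]
25 0 placefar [ 0.11  0.78 -1.02  1.9   1.27  2.01 -1.17]
25 0 pick -1.39 [-0.41  1.24 -0.78  1.47  1.25  1.99 -1.39]
25 0 pick -0.99 [-0.42  1.16 -0.78  1.77  1.47  1.87 -1.34]
25 0 pick -0.59 [-0.44  1.06 -0.71  2.06  1.73  1.71 -1.34]
25 0 pick -1.79 [-0.53  1.21 -0.43  1.21  0.81  1.94 -1.36]
25 0 pick -0.19 [-0.38  1.02 -0.65  2.32  2.13  1.64 -1.34]
25 3 hookfar [ 0.25  0.74 -1.08  1.94  1.33  1.99  2.05]
25 3 hook [ 0.43  0.92 -1.09  2.01  1.56  1.97  2.  ]
25 3 end [ 0.21  0.97 -0.87  1.99  1.49  1.85  1.85]
25 3 place [ 0.3   0.86 -0.87  2.02  1.51  1.8   1.95]
25 3 placefar [ 0.02  0.69 -0.87  1.91  1.21  1.9   2.01]
25 3 pick -1.39 [-0.48  1.18 -0.65  1.48  1.16  1.91  1.78]
25 3 pick -0.99 [-0.36  1.21 -0.87  1.76  1.54  1.96  1.8 ]
25 3 pick -0.59 [-0.49  1.03 -0.65  2.06  1.69  1.66  1.79]
25 3 pick -1.79 [-0.53  1.21 -0.43  1.21  0.81  1.94  1.78]
25 3 p
[... 3051 characters left out ...]
0.22]
55 3 hookfar [ 0.66  0.54 -1.29  1.89  1.03  1.57  2.38]
55 3 hook [ 0.8   0.73 -1.3   1.97  1.27  1.52  2.34]
55 3 end [ 0.7   0.94 -1.3   2.01  1.41  1.61  2.15]
55 3 place [ 0.79  0.84 -1.3   1.99  1.36  1.55  2.27]
55 3 placefar [ 0.54  0.6  -1.3   1.89  1.04  1.62  2.25]
55 3 pick -1.39 [ 0.03  1.3  -1.31  1.69  1.43  1.89  1.74]
55 3 pick -0.99 [ 0.07  1.25 -1.31  1.88  1.58  1.8   1.98]
55 3 pick -0.59 [-0.11  0.81 -0.87  2.07  1.49  1.18  2.19]
55 3 pick -1.79 [ 0.03  1.34 -1.31  1.52  1.28  1.94  1.5 ]
55 3 pick -0.19 [-0.94  0.55  0.23  2.26  1.67  0.37  2.16]
55 3 pick 0.21 [-0.4   0.51 -0.21  2.35  2.35  0.41  2.07]
55 3 pick 0.61 [ 0.19  0.6  -0.64  2.34  2.67  0.32  2.41]
```

Run:
```python
from h import *
import cv2
t=np.radians(35);o=[0,t,A]
s=robot.get_state();p=np.array(s["tcp_pos"])
robot.move_linear([p[0],p[1],.42],vel=.3)
jaws.move_gripper(0.0,20)
for q in([.32,-.30,.42],[.34,0,.42]):
    try: robot.move_linear(q,vel=.35)
    except robot.IKError as e: print(q,e)
s=robot.get_state();print(s["t"],s["tcp_pos"],np.round(s["joints"],2))
```

```text
3.9 [ 0.33987022 -0.00093374  0.4198521 ] [ 0.77 -0.3  -0.64  1.95 -0.18  1.44 -0.93]
```

```bash
cat >> h.py <<'E'
def tcp(tipx,tipz,th,y=0): return W(tipx-.008*np.cos(th),y,tipz+.008*np.sin(th))
E
python3 - <<'E'
from h import *
import cv2
t=np.radians(35);o=[0,t,A]
robot.reach(W(-.30,0,.33),o)
b=F();print(b)
for x,z in((-.22,.271),(-.18,.243),(-.165,.2325),(-.150,.222)):
    robot.move_linear(tcp(x,z,t),o,vel=.1); print(robot.get_state()["t"],np.round(F()-b,2))
    if np.linalg.norm(F()-b)>6: print("contact");break
f=grab_frame("side")["img"][:,:,::-1];g=grab_frame("top")["img"][:,:,::-1]
cv2.imwrite("pics/h1.png",np.hstack([cv2.resize(f[80:230,300:430],(390,450)),cv2.resize(g[120:270,340:470],(390,450))]))
E
```

```text
[0.73862116 0.30776068 0.52662684]
6.1583 [ 0.16  0.7  -1.4 ]
6.8 [0.67 0.15 0.02]
7.1333 [-0.79 -0.63 -0.87]
7.4667 [-0.39  0.18 -0.96]
```

View pics/h1.png

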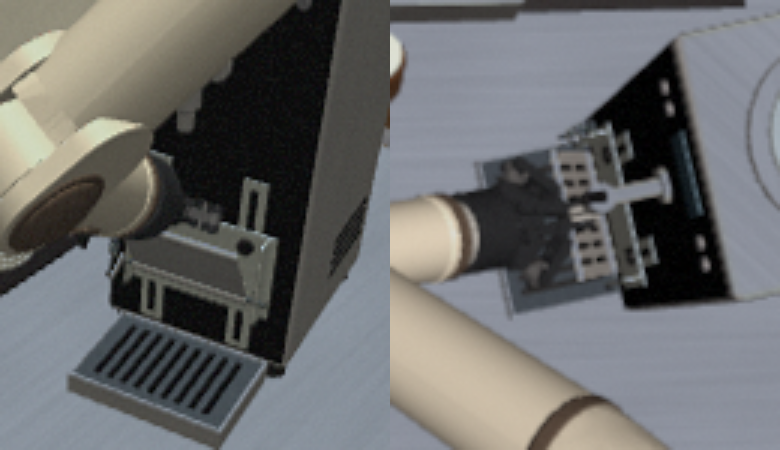

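The fingers are hooked over the step edge (side crop ~(205,215)), lie in line with the tap, and touch nothing. Next I'll push along the arc with force checks.

```bash
cat > push.py <<'E'
from h import *
t=np.radians(35);zh=.121
b=np.array([.7,.3,.5]);n=np.array([np.sin(t),np.cos(t)])*.011
u=np.array([c,s])
peak=0;armed=False;low=0
for k,ph in enumerate(np.r_[np.arange(67,16,-2),np.arange(15,-9,-.7)]):
    r=np.interp(ph,[20,69],[.080,.096]);a=np.radians(ph)
    P=np.array([-.122-r*np.cos(a),zh+r*np.sin(a)])+n
    robot.move_linear(tcp(*P,t),vel=.04 if ph>16 else .02)
    f=np.mean([F()-b for _ in range(3)],0);fx=u@f[:2];m=np.hypot(fx,f[2]);peak=max(peak,m)
    print(round(ph,1),P.round(3),round(fx,1),round(f[2],1),end=" | ")
    if m>17: print("HIGH");break
    if peak>6 and m<1.8: low+=1
    else:
        if low>=2 and m>3.5: print("stop touch");break
        low=0
    if low>=5: print("free");break
print(robot.get_state()["t"],peak)
E
python3 push.py
```

```text
67.0 [-0.153  0.218] -0.7 -0.8 | 65.0 [-0.156  0.216] 0.0 -0.1 | 63.0 [-0.158  0.214] 0.3 -1.1 | 61.0 [-0.161  0.212] -0.3 -0.6 | 59.0 [-0.163  0.209] 3.3 5.6 | 57.0 [-0.166  0.207] 4.2 8.2 | 55.0 [-0.168  0.205] 1.6 12.0 | 53.0 [-0.17   0.203] -0.6 15.7 | 51.0 [-0.172  0.2  ] -4.0 18.4 | HIGH
9.8417 18.80997715550751
```

```bash
cat > push2.py <<'E'
from h import *
t=np.radians(35);zh=.121;L=.030
b=np.array([.7,.3,.5]);n=np.array([np.sin(t),np.cos(t)])*.011;u=np.array([c,s]);dr=np.array([np.cos(t),-np.sin(t)])
def fc():
    f=np.mean([F()-b for _ in range(3)],0);return u@f[:2],f[2]
for P in((-.161,.212),(-.150,.222),(-.135,.213)): robot.move_linear(tcp(*P,t),vel=.05)
print("in",np.round(fc(),1))
H=np.array([-.122,zh]);peak=0;low=0
for ph in np.r_[np.arange(68,12,-2),np.arange(11.5,-9,-.7)]:
    a=np.radians(ph);e=np.array([-np.cos(a),np.sin(a)]);nn=np.array([np.sin(a),np.cos(a)])
    P=(H+.099*e+.003*nn+L*dr if ph>35 else H+.0705*e+.0025*nn)+n
    robot.move_linear(tcp(*P,t),vel=.04 if ph>12 else .02)
    fx,fz=fc();m=np.hypot(fx,fz);peak=max(peak,m)
    print(round(ph,1),P.round(3),round(fx,1),round(fz,1),end=" | ")
    if m>17: print("HIGH");break
    if peak>6 and ph<20 and m<1.8: low+=1
    else:
        if low>=2 and m>3.5: print("stop touch");break
        low=0
    if low>=5: print("free");break
print(robot.get_state()["t"],peak)
E
python3 push2.py
```

```text
in [-0.2 -0.4]
68.0 [-0.125  0.206] -0.1 0.4 | 66.0 [-0.129  0.204] 0.2 -0.9 | 64.0 [-0.132  0.203] 0.4 -0.6 | 62.0 [-0.135  0.202] -0.1 -2.3 | 60.0 [-0.138  0.2  ] 0.8 -0.2 | 58.0 [-0.141  0.198] 0.4 -0.5 | 56.0 [-0.144  0.197] 7.3 3.9 | 54.0 [-0.147  0.195] 7.4 5.2 | 52.0 [-0.15   0.193] 5.1 6.1 | 50.0 [-0.152  0.191] 4.3 7.4 | 48.0 [-0.155  0.188] 4.3 7.2 | 46.0 [-0.158  0.186] 2.7 8.4 | 44.0 [-0.16   0.184] 0.7 10.0 | 42.0 [-0.163  0.181] 0.3 10.4 | 40.0 [-0.165  0.179] 0.6 8.5 | 38.0 [-0.167  0.176] 0.8 7.9 | 36.0 [-0.169  0.173] 0.8 8.0 | 34.0 [-0.173  0.172] 3.5 4.1 | 32.0 [-0.174  0.169] 2.2 4.6 | 30.0 [-0.175  0.167] 1.7 4.5 | 28.0 [-0.177  0.165] 1.3 5.4 | 26.0 [-0.178  0.163] 0.5 5.5 | 24.0 [-0.179  0.161] 0.3 4.8 | 22.0 [-0.18   0.159] 0.3 5.9 | 20.0 [-0.181  0.156] -1.2 4.6 | 18.0 [-0.182  0.154] -1.2 4.6 | 16.0 [-0.183  0.152] -1.4 4.7 | 14.0 [-0.183  0.149] -1.0 3.4 | 11.5 [-0.184  0.147] -1.5 1.7 | 10.8 [-0.184  0.146] -1.2 2.4 | 10.1 [-0.185  0.145] -1.2 2.2 | 9.4 [-0.185  0.144] -0.7 3.1 | 8.7 [-0.185  0.143] -0.7 1.9 | 8.0 [-0.185  0.142] -1.5 1.7 | 7.3 [-0.185  0.141] -0.5 1.3 | 6.6 [-0.185  0.141] -1.5 0.7 | 5.9 [-0.186  0.14 ] -0.5 0.7 | 5.2 [-0.186  0.139] -0.7 0.1 | 4.5 [-0.186  0.138] -0.3 1.6 | free
21.275 10.402271716576857
```

Run:
```python
from h import *
import cv2
t=np.radians(35);b=np.array([.7,.3,.5])
p=np.array(robot.get_state()["tcp_pos"]);z0=p[2];print(p)
for k in range(1,18):
    q=p.copy();q[2]-=.0007*k;robot.move_linear(q,vel=.02)
    fz=np.mean([F()[2]-b[2] for _ in range(3)]);print(k,round(fz,1),end=" ")
    if fz>5:break
print("touch z",q[2],"tip corner z",q[2]-.008*np.sin(t)-.011*np.cos(t))
robot.move_linear(q+[0,0,.03],vel=.1)
p=W(-.30,0,.24);robot.move_linear(p,vel=.2)
print(robot.get_state()["t"])
f=grab_frame("side")["img"][:,:,::-1];g=grab_frame("top")["img"][:,:,::-1]
cv2.imwrite("pics/h2.png",np.hstack([cv2.resize(f[80:230,300:430],(390,450)),cv2.resize(g[120:270,340:470],(390,450))]))
```

```text
[ 0.53509969 -0.10958775  0.14249939]
1 -0.0 2 -0.0 3 -0.1 4 -0.4 5 -0.4 6 -0.5 7 0.2 8 -0.9 9 0.1 10 0.3 11 -0.0 12 -1.2 13 -0.4 14 -0.5 15 -0.4 16 -0.6 17 3.8 touch z 0.13059938568966184 tip corner z 0.11700010171167458
26.7917
```

View pics/h2.png

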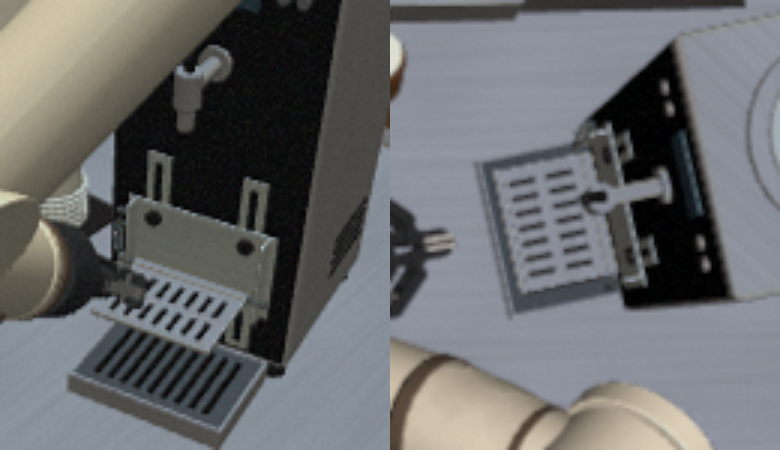

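The step is now down and level in both pictures (side crop corners (95,305), (215,350), (245,295)), and it touched the finger at z≈0.117. Next I'll pick the cup.

Run:
```python
from h import *
from geo import proj
import cv2
for p,c_,uv in(((-.221,.065,.117),"top",(375.7,176.7)),((-.221,-.065,.117),"top",(385.7,217.3)),((-.165,0,.32),"side",(362,123.3))): print((proj(c_,W(*p))-uv).round(1))
t=np.radians(42);o=[0,t,A];d=np.array([c*np.cos(t),s*np.cos(t),-np.sin(t)])
g=np.r_[CUP,.06]+d*.008
robot.move_linear(np.array(robot.get_state()["tcp_pos"])+[0,.02,.08],vel=.25)
jaws.move_gripper(.085,30)
pre=g-d*.12
robot.reach([pre[0],pre[1],.28],o)
robot.move_linear(pre,vel=.25)
robot.move_linear(g,vel=.12)
print(robot.get_state()["t"],F())
f=grab_frame("side")["img"][:,:,::-1];h=grab_frame("top")["img"][:,:,::-1]
cv2.imwrite("pics/g1.png",np.hstack([cv2.resize(f[190:340,220:350],(390,450)),cv2.resize(h[140:290,220:350],(390,450))]))
```

```text
[-1.2  0.6]
[-2.5  0.6]
[ 0.4 -0.5]
31.1667 [0.04076768 0.33185615 0.0588694 ]
```

View pics/g1.png

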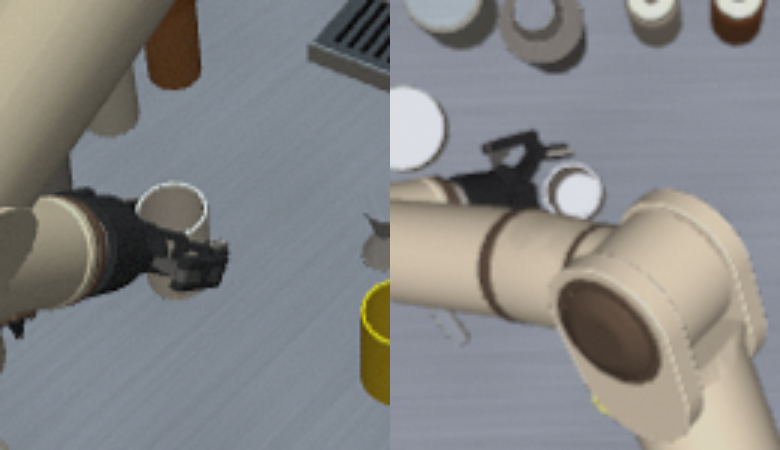

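The cup (crop rim centre side (172,210), top (572,190)) is between the fingers, but the tips only just pass its axis. I'll shift a little forward and up, then grip and lift.

Run:
```python
from h import *
import cv2
p=np.array(robot.get_state()["tcp_pos"])
robot.move_linear(p+[c*.008,s*.008,.007],vel=.05)
print("pre",F())
jaws.move_gripper(.05,35)
st=robot.get_state();p=np.array(st["tcp_pos"]);print(st["grip_width"],F(),p)
np.save("zg.npy",p)
f0=F();robot.move_linear(p+[0,0,.03],vel=.06);robot.wait(.2);print("dF",F()-f0)
robot.move_linear(p+[0,0,.19],vel=.2)
st=robot.get_state();print(st["t"],st["grip_width"])
f=grab_frame("side")["img"][:,:,::-1];h=grab_frame("top")["img"][:,:,::-1]
cv2.imwrite("pics/g2.png",np.hstack([cv2.resize(f[150:300,220:350],(390,450)),cv2.resize(h[140:290,220:350],(390,450))]))
```

```text
pre [ 0.09389483 -0.09261557  0.33720648]
0.06187160139710918 [1.72783391 0.65627274 2.11573593] [0.52151503 0.21458045 0.06245839]
dF [-1.99095513 -0.06467979 -4.58732289]
33.7667 0.06182365200241021
```

View pics/g2.png

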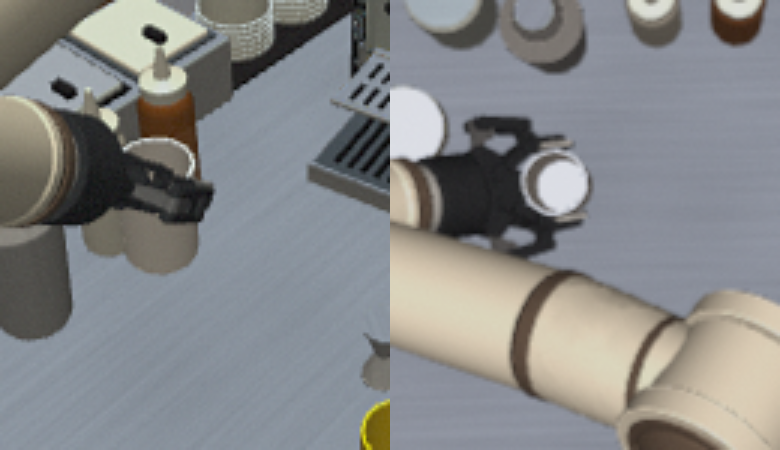

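Run:
```python
from h import *
from geo import proj
from scipy.optimize import least_squares
import cv2
p0=np.load("zg.npy");p=np.array(robot.get_state()["tcp_pos"])
zr=.09+p[2]-p0[2]
r=least_squares(lambda q:np.r_[proj("top",np.array([*q,zr]))-(275.7,200.7),proj("side",np.array([*q,zr]))-(272.3,204.3)],[.5,.2])
off=r.x-p[:2];print("cam off",off,r.fun.round(1),"nominal",CUP-p0[:2])
u=np.array([c,s])
off=u*(.5*(u@off)+.5*(-.0125));print("off",off,u@off)
X=lambda x,f:np.r_[W(x,0,0)[:2]-off,p0[2]+f]   # cup axis at dispenser x, foot height f
robot.move_linear(X(-.32,.17),vel=.3)
robot.move_linear(X(-.25,.15),vel=.15)
robot.move_linear(X(-.163,.135),vel=.08)
robot.wait(.3)
def fz():
    v=[]
    for _ in range(4): robot.wait(.02);v.append(F())
    return np.mean(v,0)
b=fz();print("base",b,robot.get_state()["t"])
f=.135
while f>.103:
    f-=.0007;robot.move_linear(X(-.163,f),vel=.02)
    m=fz()-b
    if f<.122: print(round(f,4),m.round(1).tolist(),end=" ")
    if m[2]>3: m=fz()-b; print("again",m); 
    if m[2]>3: break
print("f",f,robot.get_state()["t"])
g=grab_frame("side")["img"][:,:,::-1];h=grab_frame("top")["img"][:,:,::-1]
cv2.imwrite("pics/p1.png",np.hstack([cv2.resize(g[80:230,300:430],(390,450)),cv2.resize(h[120:270,340:470],(390,450))]))
```

```text
cam off [-0.00410008  0.0105208 ] [ 0.  -0.2  0.1  0.2] nominal [-0.00281503  0.01221955]
off [-0.00214535  0.01159878] -0.011795518335752033
base [-0.06161611  0.15016398 -2.59538193] 36.975
0.1217 [0.2, 0.1, 0.4] 0.121 [0.4, -0.2, 0.3] 0.1203 [-0.1, -0.3, 0.2] 0.1196 [-0.1, -0.3, 0.5] 0.1189 [-0.2, 0.2, 2.2] 0.1182 [-1.7, 1.2, 8.2] again [-1.42507914  0.75060883  7.88353078]
f 0.11819999999999986 44.6417
```

View pics/p1.png

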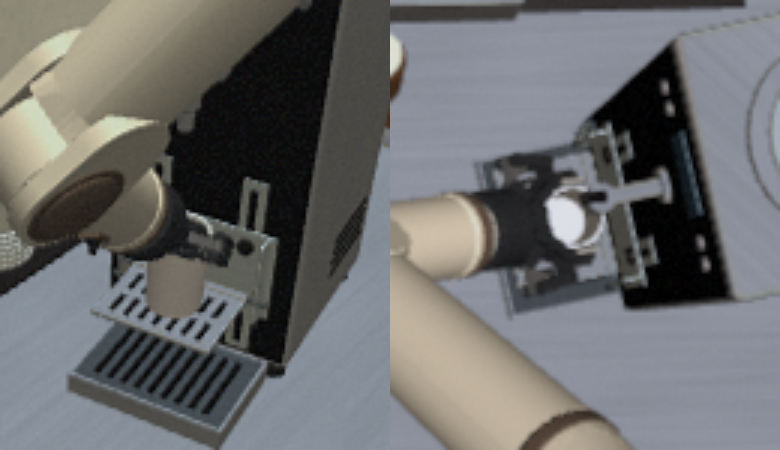

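The cup stands on the step with about 8 N of touch force. I'll ease off slightly, release and back out.

Run:
```python
from h import *
from geo import proj
import cv2
t=np.radians(42);d=np.array([c*np.cos(t),s*np.cos(t),-np.sin(t)])
p=np.array(robot.get_state()["tcp_pos"])
robot.move_linear(p+[0,0,.0004],vel=.01);print(F())
jaws.move_gripper(.085);robot.wait(.2)
st=robot.get_state();print(st["grip_width"],F())
p=np.array(st["tcp_pos"])
robot.move_linear(p-d*.06,vel=.06);robot.move_linear(p-d*.11+[0,.03,0],vel=.12);robot.move_linear(p+[-.12,.2,.12],vel=.25)
print(robot.get_state()["t"],F())
for r in((-.165,0,.32),(-.165,0,.119),(-.165,0,.209)): print(r,proj("side",W(*r)).round(1),proj("top",W(*r)).round(1))
g=grab_frame("side")["img"][:,:,::-1];h=grab_frame("top")["img"][:,:,::-1]
cv2.imwrite("pics/p2.png",np.hstack([cv2.resize(g[100:220,320:400],(400,600)),cv2.resize(h[150:250,350:430],(400,500))[:500]]) if 0 else np.hstack([cv2.resize(g[100:220,320:400],(400,600)),cv2.resize(h[130:250,350:430],(400,600))]))
```

```text
[-0.45718051  0.09726665 -0.12207142]
0.0849900989021828 [ 0.63145994  0.93366979 -0.06904481]
48.2417 [-0.11949935 -0.214303    0.67561946]
(-0.165, 0, 0.32) [362.4 122.8] [407.2 188.1]
(-0.165, 0, 0.119) [357.9 180.7] [396.4 193.9]
(-0.165, 0, 0.209) [359.8 156.5] [400.8 191.5]
```

View pics/p2.png

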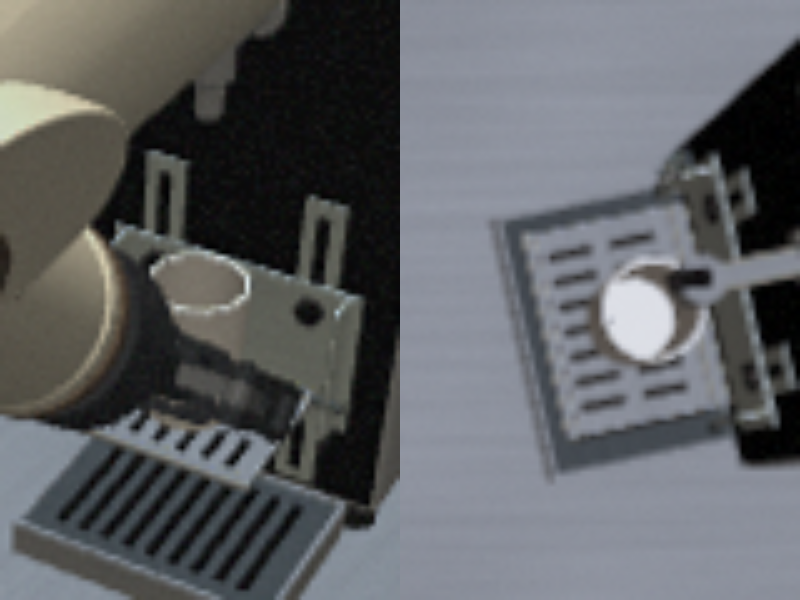

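The rim centre is at (360,156.6) in the side view and (400.4,191.9) in the top view. Predicted for a perfect placing: (359.8,156.5) and (400.8,191.5). The arm is clear, so I'm handing in.

Run:
```python
from h import *
robot.job_done();print(robot.get_state()["t"])
```

```text
the job is handed in; nothing more can be done
the job is handed in; nothing more can be done
```

The step is down on its lower stop and the white cup stands upright on it under the tap, with the gripper open and clear. I handed in just after 48 s on the robot's clock; no verdict was reported.

- **Step:** My first push caught the step's edge and stopped itself at 18.8 N at the wrist (limit 25 N). I hooked the fingers deeper and followed the hinge arc, with a peak of 10.4 N. The force then faded to nothing, and the picture showed the step level. A light touch put its top face at about 117 mm.
- **Cup:** I set it down by feel, in 0.7 mm steps. The last step touched with about 8 N (limit 30 N), and I eased off before letting go.
- **Last checks:** The cup's rim centre was within about 0.6 pixel (about 2 mm) of the predicted spot under the outlet in both pictures. The cup looked upright, and the wrist force was near zero after I backed out.
- **Disagreements:** While fitting the dispenser, some housing corners were off by 2 to 3 pixels and one by 9, which I put down to a misread corner. The step's front edge, once down, was off by 1 to 2.5 pixels in the top view, so I aimed the cup 2 mm further in than the nominal outlet.
- **Not checked:** I did not measure the other things on the counter afterwards, but I noticed no unexpected contact force. The gripper partly hid the cup's foot in the last side picture.

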